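# Open the blue double-door spice cupboard

### The arm

A 7-joint arm with a two-finger parallel gripper is mounted at the origin on a cart in front of the work surface, level with it; the furniture and walls round the work are solid. World frame = base frame: x ahead of the robot, y to its left, z up, the work surface at z = 0. Lengths are in m, angles in rad, forces in N, time in s.
With the tool pointing down it reaches from about 0.425 to 0.875 m from the base axis. Payload 4.7 kg.
Tool frame: the origin (TCP) lies on the centre line of the jaws, within the pads' length; the fingertips stand 17 mm ahead of it and the grasp point (between the pads) lies 2 mm behind it; z points along the fingers, y is the line along which they close (so a half turn about z gives the same grasp; the last joint's range is limited). The gripper opens to 85 mm and grips with 20 to 120 N. Pads are 22 mm wide; open, the fingers measure 114 mm over their backs; the gripper's body (76 mm by 85 mm) begins 54 mm behind the grasp point. The pads swing forward as they close: fully open they stand 13 mm farther back than shut.
Start: joints at [1.347, 0.321, -0.07, 1.45, 0.023, 1.371, -0.057], TCP at [0.153, -0.632, 0.248] pointing down, gripper open.
Joint ranges: [-2.86, 2.86], [-0.3, 2.09], [-1.38, 1.24], [0.06, 2.45], [-1.56, 4.7], [0.09, 2.05], [-2.69, 2.69]. Speed limits (rad/s): [2.57, 2.57, 3.14, 3.14, 3.14, 3.14, 3.14].

### API

Orientations are given as a rotation vector (axis times angle).
In Python, from rig import env gives the robot as it stands. The module is installed in compiled form; this text tells all that it offers.
- The arm moves only by the tool carry_out, never from a script. Its argument "plan" is a list of rows, each a list of 2 entries, a list of its own where there are three numbers: the shift along the tool's x, y, z in mm, then the turn, a rotation vector about the tool's x, y, z in rad. In form: [[[dx, dy, dz], [ax, ay, az]], ...]. A call has 1 to 12 rows; each row shifts and turns the commanded pose from where the row before left it, along the tool's axes as they then stand; what a row does not reach is not made up. A row lasts 1/12 s, in which the tool goes at most 41.7 mm and 7.16 degrees, less where a joint would pass 70% of its speed; a pose out of reach is approached as far as the arm can. A call is refused whole if a number of a shift passes 41.7 or a number of a turn 0.125, either way. A call with a gripper value outside its range is refused whole. "hand" is the opening, from 0 (shut) to 1 (fully open), set as the call begins (left out, the last holds). The fingers move at their own pace and stop on an object; the grip force is fixed at half the most. Time passes only in rows, so rows that do not move let the fingers close. It gives the time, the measured TCP pose, the force, the opening and the grip force at its end, in the units of the state.
- env.read_state(): the state, without advancing time (a new reading comes with each control period).
- env.snapshot(name): name is "scene" or "top"; returns a dict with "image" (480x640x3 uint8, red, green, blue), "z_map" (480x640 float32, m along the optical axis (not along the pixel's ray), 0 where there is no reading), "fovy" (degrees; the focal length in pixels is half the picture's height over the tangent of half this angle, whatever the lens; pixels are square), "cx", "cy" (the principal point, pixels), "R" (3x3) and "t" (3): a world point X has camera coordinates R X + t. Camera axes: x right, y down, z forward; pixel columns grow to the right and rows downward; lengths in m; the calibration is good to about 2 mm. A picture is of the moment at which its call begins.
- env.finish_job(): hands the job in; it is judged then, once.
The state is a dict: "clock": time; "q": joint angles; "joint_vel": joint speeds; "joint_torque": joint torques, N m; "position": TCP position; "orientation": TCP orientation; "force": force on the tool from outside, world axes, zero at the start; "torque": the same for the moment, N m; "grip_width": opening from 0.0 (shut) to 1.0 (fully open); "grip_force": force on a finger pad.
Only numpy, scipy, OpenCV 4.12 (cv2) and the standard library are available. Lean on these libraries where they do the work, as an engineer would, in place of code of your own. Each camera call takes 0.05 s, during which the arm holds its last target. There are 200 camera calls.

### The job

The spices are in the small blue cupboard on the table; open both of its doors so that everything inside can be reached. First swing the latched left-hand door, which carries the metal cover strip, wide open while the other door is still shut; then swing the overlapped right-hand door wide open too, leave both standing at about a right angle, and keep the white cupboard shut.

Things in the scene. Friction and masses are not known exactly. Their poses are not given: they have to be found in the camera images.
- blue_cupboard: Small blue cupboard fixed on the table, 140 deep (x) x 260 wide (y) x 190 mm high; origin: centre of its underside, z up, doors on its -x side towards the robot. Two leaves 129 wide, 180 high, 12 mm thick, front faces at x = -82. Each pull is a round upright steel post 12 mm thick, 36 mm off the face, on one stub at z = 120, upper end free, top at z = 194: grip from above at z = 170.
- latched_leaf (a joint): Opening angle (rad, 0 shut, up to 1.75) of the blue leaf hinged at x = -82, y = +130 mm of the cupboard (robot's left); its post, shut, is at x = -118, y = +40. Its aluminium cover strip laps 13 mm over the other leaf. A spring catch holds it until the post is pulled with about 8 N, lets go within 0.3 rad; then it moves easily and stays where left. It swings towards the robot.
- overlapped_leaf (a joint): Opening angle (rad, 0 shut, up to 1.75) of the blue leaf hinged at x = -82, y = -130 mm of the cupboard (robot's right); its post, shut, is at x = -118, y = -45. No catch, but held behind the cover strip until the latched leaf is open; then it swings easily towards the robot and stays where left.
- white_latched (a joint): Opening angle (rad, 0 shut) of the latched leaf of the white cupboard, a mirrored twin of the blue one that stands beside it, at the left or the right. It stays shut.

How it is judged:
On the way:
1. the latched blue leaf is swung open by more than 1.1 rad while the overlapped leaf is still shut (less than 0.12 rad) (value of joint latched_leaf above 1.1 rad and value of joint overlapped_leaf below 0.12 rad), for 0.2 s.
At the end, for the whole second after the job is handed in: Both leaves of the blue cupboard stand open by more than 1.1 rad (63 degrees) and at rest (less than 0.05 rad/s); the white cupboard's latched leaf is shut (less than 0.12 rad) (value of joint each of latched_leaf, overlapped_leaf above 1.1 rad and value of joint white_latched below 0.12 rad and velocity of joint latched_leaf between -0.05 and 0.05 rad/s and velocity of joint overlapped_leaf between -0.05 and 0.05 rad/s); the robot touches nothing.
It fails at once if the white cupboard's latched leaf is opened by more than 0.2 rad (value of joint white_latched above 0.2 rad).
It also fails if it takes over 51 s, if anything falls off the work surface, if the arm or the gripper's body presses on something with over 40 N, if the wrist force passes 120 N, or if a joint passes its speed limit or range.

## Working session

There is one attempt and no reset: what is moved stays moved. The work goes in short steps, Python scripts to look and compute and a tool call to move; the robot and the scene stay as the last step left them, time stands still between calls to the robot, and variables do not carry over. Pictures are saved under pics/ and viewed, at most 10 in all, crops included, and the job is handed in when it is done.

Besides the shell and the picture viewer there is one more tool, called after "Emit:" by a JSON object that holds its "op" and its "data", one argument or row to a line. carry_out: Moves the arm, as the interface text tells. Its arguments: {"type":"object","properties":{"plan":{"type":"array","items":{"type":"array"}},"hand":{"type":"number"}},"required":["plan"]}

```bash
mkdir -p pics; python3 - <<'E'
from rig import env
import cv2,numpy as np
s=env.read_state();print(s['clock'],s['position'],s['orientation'],s['grip_width'])
for n in("scene","top"):
    d=env.snapshot(n);np.savez(f"pics/{n}0.npz",**d);cv2.imwrite(f"pics/{n}0.png",d["image"][:,:,::-1]);print(d['R'],d['t'],d['fovy'])
E
```

```text
0.0 [ 0.15295081 -0.63121578  0.24721335] [-3.11750361e+00 -3.72410883e-01  4.90504500e-04] 1.0032568939603126
[[-0.30868705  0.951157   -0.00356031]
 [ 0.83601898  0.26953134 -0.47793841]
 [-0.45363485 -0.15050989 -0.87838613]] [ 0.21320796 -0.50780666  1.79157236] 43.074274509657506
[[ 0.03499569 -0.99938061  0.00369976]
 [-0.78649832 -0.0298248  -0.61687185]
 [ 0.61660011  0.018678   -0.78705491]] [-0.05531691  0.50640917  0.69251818] 52.24836608123342
```

View pics/scene0.png

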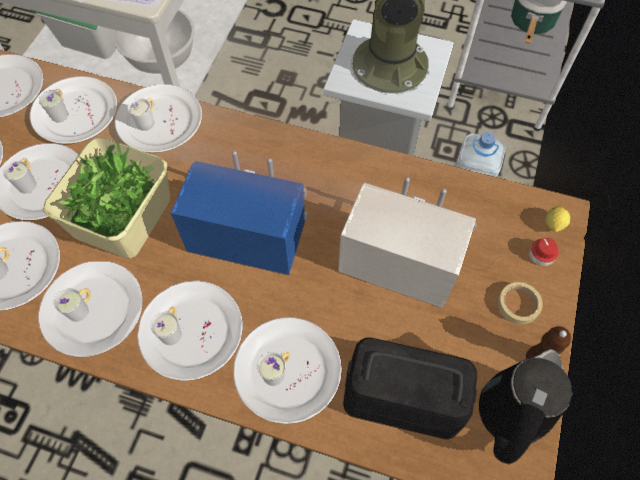

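View pics/top0.png

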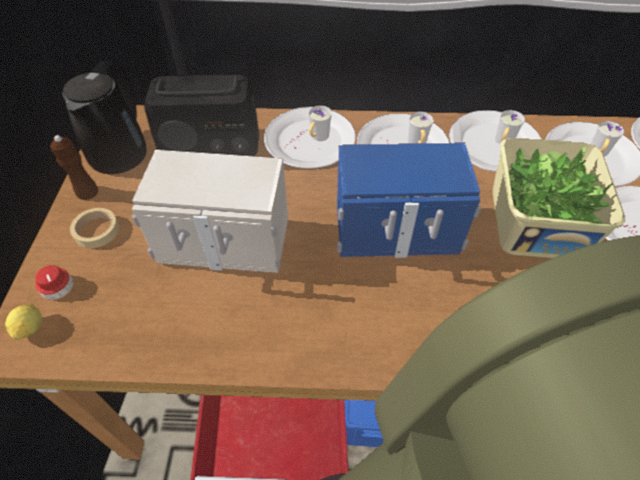

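The pictures show the blue cupboard (top view about 338–475, 145–255, posts near (390,222) and (435,224)), with the white one to its left and a planter to its right. Next I'll measure them.

```bash
cat > h.py <<'E'
import numpy as np,cv2
def cloud(d):
    v,u=np.mgrid[:480,:640]; z=d["z_map"].astype(float); f=240/np.tan(np.radians(float(d["fovy"]))/2)
    c=np.stack([(u-d["cx"])*z/f,(v-d["cy"])*z/f,z],-1)
    return (c-d["t"])@d["R"]
E
python3 - <<'E'
from h import *
for n in("top","scene"):
    d=np.load(f"pics/{n}0.npz");P=cloud(d);I=d["image"].astype(int)
    hsv=cv2.cvtColor(d["image"],cv2.COLOR_RGB2HSV)
    blue=(hsv[...,0]>100)&(hsv[...,0]<130)&(hsv[...,1]>140)&(d["z_map"]>0)
    m=blue&(P[...,2]>.18)&(P[...,2]<.2)&(P[...,0]>.3)
    lab=cv2.connectedComponentsWithStats(m.astype(np.uint8))
    k=1+np.argmax(lab[2][1:,4]);T=P[lab[1]==k]
    r=cv2.minAreaRect(T[:,:2].astype(np.float32)*1000);print(n,len(T),T[:,2].mean(),r)
    B=cv2.boxPoints(r);print(B)
    c=np.array(r[0])/1000
    # post points: non blue, z .14-.2, near front
    q=(~blue)&(P[...,2]>.13)&(P[...,2]<.21)&(np.hypot(P[...,0]-c[0],P[...,1]-c[1])<.16)
    l=cv2.connectedComponentsWithStats(q.astype(np.uint8))
    for i in range(1,l[0]):
        if l[2][i,4]>8:
            X=P[l[1]==i];print(l[2][i],X.mean(0).round(4),X.min(0).round(3),X.max(0).round(3))
    if n=="top":
        for lo in(0.01,.1,.2):
            g=(P[...,2]>lo)&(P[...,1]<c[1]-.13)&(P[...,0]>.3)&(P[...,1]>-.7)&(np.mgrid[:480,:640][0]<260);X=P[g]
            print('right',lo,X.min(0),X.max(0)) if len(X) else 0
E
```

```text
top 3064 0.188633022819743 ((675.5289306640625, -201.44271850585938), (138.34420776367188, 210.0379180908203), 4.017593860626221)
[[ 599.1689  -101.52823]
 [ 613.8847  -311.05002]
 [ 751.889   -301.3572 ]
 [ 737.17316  -91.83542]]
[ 338  142  143   94 5842] [ 0.6415 -0.1783  0.1748] [ 0.55  -0.331  0.13 ] [ 0.757 -0.056  0.194]
[420 146   6   6  15] [ 0.7296 -0.2279  0.1882] [ 0.723 -0.232  0.186] [ 0.741 -0.221  0.19 ]
[422 160  16  11  40] [ 0.6838 -0.2397  0.1887] [ 0.669 -0.252  0.185] [ 0.698 -0.222  0.191]
[397 162   4   5   9] [ 0.6844 -0.1758  0.1891] [ 0.677 -0.179  0.187] [ 0.69  -0.172  0.19 ]
[386 165   7   6  10] [ 0.6734 -0.1574  0.1881] [ 0.668 -0.162  0.186] [ 0.68  -0.15   0.191]
[420 167   9   4  11] [ 0.6729 -0.2252  0.1889] [ 0.67  -0.232  0.187] [ 0.677 -0.217  0.191]
[442 173   6   6  15] [ 0.6556 -0.2623  0.1885] [ 0.646 -0.267  0.186] [ 0.663 -0.258  0.191]
[376 177   5   5   9] [ 0.6421 -0.1343  0.1891] [ 0.636 -0.137  0.187] [ 0.647 -0.13   0.191]
[369 182   7   4  10] [ 0.6295 -0.1227  0.1883] [ 0.625 -0.128  0.186] [ 0.635 -0.116  0.19 ]
[450 196   6   2   9] [ 0.6107 -0.2734  0.1788] [ 0.608 -0.279  0.175] [ 0.615 -0.269  0.18 ]
right 0.01 [ 0.58350913 -0.6999901   0.01000134] [ 1.65939439 -0.33156165  0.18881688]
right 0.1 [ 0.58350913 -0.62819552  0.10000766] [ 0.83975093 -0.39768243  0.18881688]
scene 4949 0.19000435188313092 ((697.0534057617188, -187.9671630859375), (113.77757263183594, 263.0277099609375), 1.8879657983779907)
[[ 635.86273   -58.39892 ]
 [ 644.52826  -321.2838  ]
 [ 758.2441   -317.5354  ]
 [ 749.57855   -54.650513]]
[ 189  151  115   55 2069] [ 0.618  -0.1803  0.1859] [ 0.555 -0.323  0.131] [ 0.651 -0.062  0.2  ]
```

```bash
python3 - <<'E'
from h import *
for n in("top","scene"):
    d=np.load(f"pics/{n}0.npz");P=cloud(d)
    reg=(P[...,1]>-.36)&(P[...,1]<-.02)&(P[...,0]>.5)&(P[...,0]<.8)
    m=reg&(P[...,2]>.184)&(P[...,2]<.196)&(P[...,0]>.59)
    l=cv2.connectedComponentsWithStats(m.astype(np.uint8));T=P[l[1]==1+np.argmax(l[2][1:,4])]
    r=cv2.minAreaRect(T[:,:2].astype(np.float32)*1000);print(n,r,cv2.boxPoints(r).round().tolist())
    for s in(0,1):
        q=reg&(P[...,2]>.15)&(P[...,2]<.2)&(P[...,0]<.585)&((P[...,1]>-.19)==s)
        X=P[q];print(len(X),X.mean(0).round(4),X.min(0).round(3),X.max(0).round(3))
    # face
    F=P[reg&(P[...,2]>.03)&(P[...,2]<.1)&(P[...,0]<.62)]
    if len(F)>50:print('face',np.polyfit(F[:,1],F[:,0],1))
    w=(P[...,2]>.08)&(P[...,2]<.25)&(P[...,1]<-.33)&(P[...,1]>-.6)&(P[...,0]>.5)&(P[...,0]<.9)
    X=P[w];print('box',np.percentile(X,[1,99],axis=0).round(3))
    w=(P[...,2]>.13)&(P[...,2]<.25)&(P[...,1]<.5)&(P[...,1]>0)&(P[...,0]>.4)&(P[...,0]<.8)
    X=P[w];print('white',np.percentile(X,[1,99],axis=0).round(3))
E
```

```text
top ((676.9985961914062, -189.74180603027344), (144.633056640625, 260.167236328125), 3.8708667755126953) [[596.0, -65.0], [614.0, -324.0], [758.0, -315.0], [740.0, -55.0]]
120 [ 0.5591 -0.2412  0.1741] [ 0.556 -0.248  0.15 ] [ 0.567 -0.236  0.194]
117 [ 0.5548 -0.1534  0.1738] [ 0.55  -0.164  0.151] [ 0.585 -0.063  0.193]
face [-0.06234626  0.58344116]
box [[ 0.587 -0.593  0.082]
 [ 0.83  -0.402  0.165]]
white [[0.508 0.057 0.132]
 [0.699 0.318 0.192]]
scene ((677.15869140625, -190.30252075195312), (148.77200317382812, 261.6675720214844), 3.8562731742858887) [[594.0, -65.0], [612.0, -326.0], [760.0, -316.0], [743.0, -55.0]]
70 [ 0.5671 -0.2408  0.1761] [ 0.56  -0.247  0.151] [ 0.572 -0.235  0.196]
68 [ 0.5615 -0.1563  0.1761] [ 0.555 -0.164  0.152] [ 0.567 -0.151  0.195]
face [-1.11050317  0.53013482]
box [[ 0.592 -0.596  0.082]
 [ 0.833 -0.402  0.17 ]]
white [[0.518 0.06  0.133]
 [0.71  0.316 0.196]]
```

Emit:
{"op": "carry_out", "data": {
  "plan": [
    [[29, -21, -2], [0, 0, 0]],
    [[29, -21, -2], [0, 0, 0]],
    [[29, -21, -2], [0, 0, 0]],
    [[29, -21, -2], [0, 0, 0]],
    [[29, -21, -2], [0, 0, 0]],
    [[29, -21, -2], [0, 0, 0]],
    [[29, -21, -2], [0, 0, 0]],
    [[29, -21, -2], [0, 0, 0]],
    [[29, -21, -2], [0, 0, 0]],
    [[29, -21, -2], [0, 0, 0]],
    [[29, -21, -2], [0, 0, 0]],
    [[29, -21, -2], [0, 0, 0]]
  ],
  "hand": 1
}}

```text
clock: 1.1
position: [0.4326, -0.3032, 0.2722]
orientation: [-3.119, -0.372, 0.001]
force: [-0.5, 0.3, -0.3]
grip_width: 0.998
grip_force: 0.0
```

```bash
cat > go.py <<'E'
import sys,numpy as np
from rig import env
from scipy.spatial.transform import Rotation as R
s=env.read_state();r=R.from_rotvec(s['orientation']);M=r.as_matrix()
t=np.array([float(a) for a in sys.argv[1:4]]);yaw=float(sys.argv[4])
G=R.from_euler('z',yaw)*R.from_rotvec([np.pi,0,0])
print('t',s['clock'],'pos',np.round(s['position'],4),'yaw',round(np.arctan2(M[1,0],M[0,0]),3),'F',np.round(s['force'],1),'w',round(s['grip_width'],3),s['grip_force'],'q7',s['q'][6])
print('shift mm',(1000*r.inv().apply(t-s['position'])).round(1),'turn',(r.inv()*G).as_rotvec().round(3))
E
python3 go.py .559 -.157 .26 .067
```

```text
t 1.1 pos [ 0.4326 -0.3032  0.2722] yaw 0.238 F [-0.5  0.3 -0.3] w 0.998 0.0 q7 -0.7931035684557269
shift mm [ 157.3 -112.3   12.1] turn [-0.     0.     0.171]
```

Emit:
{"op": "carry_out", "data": {
  "plan": [
    [[30, -21, 0], [0, 0, 0]],
    [[30, -21, 0], [0, 0, 0]],
    [[30, -21, 0], [0, 0, 0]],
    [[30, -21, 0], [0, 0, 0]],
    [[30, -21, 0], [0, 0, 0]],
    [[0, 0, 0], [0, 0, 0.085]],
    [[0, 0, 0], [0, 0, 0.085]],
    [[0, 0, 0], [0, 0, 0]],
    [[0, 0, 0], [0, 0, 0]]
  ]
}}

```text
clock: 1.85
position: [0.5527, -0.1676, 0.2718]
orientation: [-3.14, -0.11, 0.001]
force: [-0.4, -0.3, 0.3]
grip_width: 1.0
grip_force: 0.0
```

```bash
python3 go.py .559 -.157 .168 .067; python3 - <<'E'
from rig import env
import cv2
d=env.snapshot("top");cv2.imwrite("pics/t1.png",d["image"][:,:,::-1])
E
```

```text
t 1.85 pos [ 0.5527 -0.1676  0.2718] yaw 0.07 F [-0.4 -0.3  0.3] w 1.0 0.0 q7 -1.32487912345487
shift mm [  7.1 -10.1 103.8] turn [-0.     0.001  0.003]
```

View pics/t1.png

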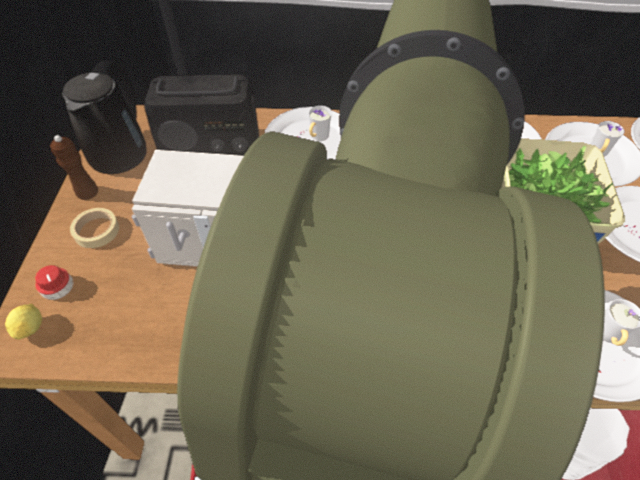

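The arm hides the cupboard in this view, so I'll go down on the measured position, using force and grip width as the check.

Emit:
{"op": "carry_out", "data": {
  "plan": [
    [[7, -10, 0], [0, 0, 0]],
    [[0, 0, 0], [0, 0, 0]],
    [[0, 0, 20], [0, 0, 0]],
    [[0, 0, 20], [0, 0, 0]],
    [[0, 0, 20], [0, 0, 0]],
    [[0, 0, 20], [0, 0, 0]],
    [[0, 0, 20], [0, 0, 0]],
    [[0, 0, 4], [0, 0, 0]],
    [[0, 0, 0], [0, 0, 0]]
  ]
}}

```text
clock: 2.65
position: [0.5583, -0.1565, 0.1669]
orientation: [-3.138, -0.108, 0.005]
force: [-0.5, 0.5, 0.0]
grip_width: 0.998
grip_force: 0.0
```

Emit:
{"op": "carry_out", "data": {
  "plan": [
    [[0, 0, 0], [0, 0, 0]],
    [[0, 0, 0], [0, 0, 0]],
    [[0, 0, 0], [0, 0, 0]],
    [[0, 0, 0], [0, 0, 0]],
    [[0, 0, 0], [0, 0, 0]],
    [[0, 0, 0], [0, 0, 0]],
    [[0, 0, 0], [0, 0, 0]],
    [[0, 0, 0], [0, 0, 0]]
  ],
  "hand": 0
}}

```text
clock: 3.32
position: [0.5593, -0.1587, 0.169]
orientation: [3.138, 0.104, 0.001]
force: [-2.3, -4.3, 3.0]
grip_width: 0.127
grip_force: 58.4
```

```bash
python3 go.py .559 -.157 .168 .067; python3 - <<'E'
# rows: leaf turns .1, tool turns .06, tool yaw starts aligned with cupboard
import numpy as np
a=.1;k=.6;p=np.array([-36,90.]);Rm=lambda t:np.array([[np.cos(t),-np.sin(t)],[np.sin(t),np.cos(t)]])
for i in range(16):
    d=Rm((i+1)*a)@p-Rm(i*a)@p;print(i,(Rm(-i*a*k)@d).round(1))
E
```

```text
t 3.3167 pos [ 0.5593 -0.1587  0.169 ] yaw 0.067 F [-2.3 -4.3  3. ] w 0.127 58.428447246551514 q7 -1.3813313428589795
shift mm [-0.2 -1.7  1. ] turn [ 0.002 -0.    -0.   ]
0 [-8.8 -4. ]
1 [-8.6 -4.4]
2 [-8.5 -4.7]
3 [-8.3 -5.1]
4 [-8.  -5.4]
5 [-7.8 -5.7]
6 [-7.6 -6. ]
7 [-7.3 -6.3]
8 [-7.1 -6.6]
9 [-6.8 -6.9]
10 [-6.5 -7.2]
11 [-6.2 -7.4]
12 [-5.9 -7.7]
13 [-5.6 -7.9]
14 [-5.3 -8.1]
15 [-5.  -8.3]
```

Post gripped (width 0.127 × 85 ≈ 11 mm). Swinging the leaf.

Emit:
{"op": "carry_out", "data": {
  "plan": [
    [[-8.8, -4.0, 0], [0, 0, 0.06]],
    [[-8.6, -4.4, 0], [0, 0, 0.06]],
    [[-8.5, -4.7, 0], [0, 0, 0.06]],
    [[-8.3, -5.1, 0], [0, 0, 0.06]],
    [[0, 0, 0], [0, 0, 0]]
  ]
}}

```text
clock: 3.73
position: [0.5249, -0.1398, 0.169]
orientation: [3.126, -0.278, 0.002]
force: [-0.2, -5.9, 0.9]
grip_width: 0.12
grip_force: 59.9
```

Emit:
{"op": "carry_out", "data": {
  "plan": [
    [[-8.0, -5.4, 0], [0, 0, 0.06]],
    [[-7.8, -5.7, 0], [0, 0, 0.06]],
    [[-7.6, -6.0, 0], [0, 0, 0.06]],
    [[-7.3, -6.3, 0], [0, 0, 0.06]],
    [[-7.1, -6.6, 0], [0, 0, 0.06]],
    [[-6.8, -6.9, 0], [0, 0, 0.06]],
    [[0, 0, 0], [0, 0, 0]]
  ]
}}

```text
clock: 4.32
position: [0.493, -0.0893, 0.1689]
orientation: [3.027, -0.829, -0.006]
force: [-6.7, -4.0, 9.0]
grip_width: 0.126
grip_force: 60.8
```

Emit:
{"op": "carry_out", "data": {
  "plan": [
    [[-6.5, -7.2, 0], [0, 0, 0.06]],
    [[-6.2, -7.4, 0], [0, 0, 0.06]],
    [[-5.9, -7.7, 0], [0, 0, 0.06]],
    [[-5.6, -7.9, 0], [0, 0, 0.06]],
    [[-5.3, -8.1, 0], [0, 0, 0.06]],
    [[0, 0, 0], [0, 0, 0]],
    [[0, 0, 0], [0, 0, 0]]
  ]
}}

```text
clock: 4.9
position: [0.4931, -0.0406, 0.1689]
orientation: [2.872, -1.269, -0.008]
force: [-9.0, -0.8, 11.4]
grip_width: 0.119
grip_force: 61.1
```

```bash
python3 go.py .494 -.036 .168 .067; python3 - <<'E'
from rig import env
import cv2
d=env.snapshot("scene");cv2.imwrite("pics/s1.png",d["image"][:,:,::-1])
E
```

```text
t 4.9 pos [ 0.4931 -0.0406  0.1689] yaw -0.832 F [-9.  -0.8 11.4] w 0.119 61.059980392456055 q7 -2.408914267608594
shift mm [-2.8 -3.8  0.9] turn [ 0.002  0.005 -0.899]
```

View pics/s1.png

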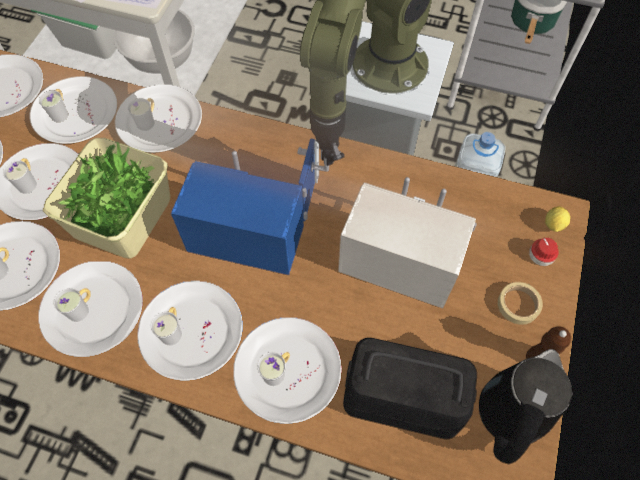

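The picture shows the left leaf standing at about a right angle (leaf near (308,180)), and the right post (237,160) still shut. I'll release with a partial opening and rise.

Emit:
{"op": "carry_out", "data": {
  "plan": [
    [[0, 0, 0], [0, 0, 0]],
    [[0, 0, 0], [0, 0, 0]],
    [[0, 0, 0], [0, 0, 0]],
    [[0, 0, -10], [0, 0, 0]],
    [[0, 0, -25], [0, 0, 0]],
    [[0, 0, -25], [0, 0, 0]],
    [[0, 0, -25], [0, 0, 0]],
    [[0, 0, -15], [0, 0, 0]],
    [[0, 0, 0], [0, 0, 0]]
  ],
  "hand": 0.35
}}

```text
clock: 5.7
position: [0.4975, -0.0415, 0.2728]
orientation: [-2.872, 1.269, -0.011]
force: [0.5, 0.4, -0.6]
grip_width: 0.349
grip_force: 0.0
```

```bash
python3 go.py .563 -.241 .268 .067
```

```text
t 5.7 pos [ 0.4975 -0.0415  0.2728] yaw -0.832 F [ 0.5  0.4 -0.6] w 0.349 0.0 q7 -2.370473318916083
shift mm [191.6  85.9   5.5] turn [-0.002 -0.008 -0.899]
```

Emit:
{"op": "carry_out", "data": {
  "plan": [
    [[32, 14.3, 0], [0, 0, 0]],
    [[32, 14.3, 0], [0, 0, 0]],
    [[32, 14.3, 0], [0, 0, 0]],
    [[32, 14.3, 0], [0, 0, 0]],
    [[32, 14.3, 0], [0, 0, 0]],
    [[32, 14.3, 0], [0, 0, 0]]
  ],
  "hand": 0.7
}}

```text
clock: 6.2
position: [0.5612, -0.2429, 0.2675]
orientation: [-2.874, 1.27, 0.002]
force: [-0.1, -0.2, 1.3]
grip_width: 0.7
grip_force: 0.0
```

Emit:
{"op": "carry_out", "data": {
  "plan": [
    [[0, 0, 0], [0, 0, -0.112]],
    [[0, 0, 0], [0, 0, -0.112]],
    [[0, 0, 0], [0, 0, -0.112]],
    [[0, 0, 0], [0, 0, -0.112]],
    [[0, 0, 0], [0, 0, -0.112]],
    [[0, 0, 0], [0, 0, -0.112]],
    [[0, 0, 0], [0, 0, -0.112]],
    [[0, 0, 0], [0, 0, -0.112]],
    [[0, 0, 0], [0, 0, 0]],
    [[0, 0, 0], [0, 0, 0]]
  ]
}}

```text
clock: 7.03
position: [0.5609, -0.2413, 0.2677]
orientation: [-3.14, -0.095, 0.001]
force: [0.2, 0.5, -0.6]
grip_width: 0.702
grip_force: 0.0
```

```bash
python3 go.py .563 -.241 .168 .067; python3 - <<'E'
from rig import env
import cv2
d=env.snapshot("scene");cv2.imwrite("pics/s2.png",cv2.resize(d["image"][100:300,120:360,::-1],None,fx=3,fy=3))
E
```

```text
t 7.0333 pos [ 0.5609 -0.2413  0.2677] yaw 0.061 F [ 0.2  0.5 -0.6] w 0.702 0.0 q7 -1.239718795904543
shift mm [ 2.2 -0.1 99.7] turn [-0.001  0.001 -0.006]
```

View pics/s2.png

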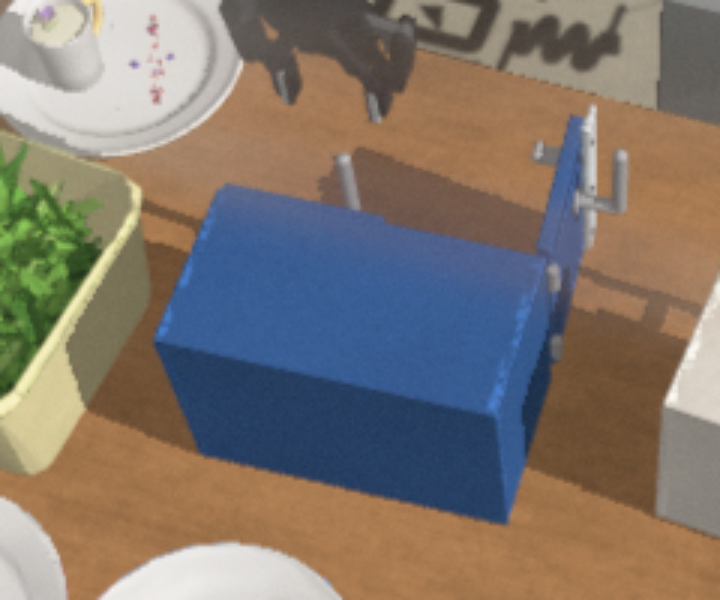

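The left leaf stays open at about 90°, with its post near (620,180) in the crop. The fingers hover over the right post (345,160), so I'll go down and grip.

Emit:
{"op": "carry_out", "data": {
  "plan": [
    [[2, 0, 20], [0, 0, 0]],
    [[0, 0, 20], [0, 0, 0]],
    [[0, 0, 20], [0, 0, 0]],
    [[0, 0, 20], [0, 0, 0]],
    [[0, 0, 19], [0, 0, 0]],
    [[0, 0, 0], [0, 0, 0]]
  ]
}}

```text
clock: 7.58
position: [0.5605, -0.2404, 0.1648]
orientation: [-3.137, -0.097, 0.011]
force: [-0.0, 0.1, -0.6]
grip_width: 0.698
grip_force: 0.0
```

Emit:
{"op": "carry_out", "data": {
  "plan": [
    [[0, 0, 0], [0, 0, 0]],
    [[0, 0, 0], [0, 0, 0]],
    [[0, 0, 0], [0, 0, 0]],
    [[0, 0, 0], [0, 0, 0]],
    [[0, 0, 0], [0, 0, 0]],
    [[0, 0, 0], [0, 0, 0]],
    [[0, 0, 0], [0, 0, 0]]
  ],
  "hand": 0
}}

```text
clock: 8.17
position: [0.5641, -0.2436, 0.1712]
orientation: [3.136, 0.097, 0.006]
force: [1.6, -4.7, 4.8]
grip_width: 0.12
grip_force: 58.5
```

Gripped. I'll swing the right leaf with the tool turning along, about 1.5 rad.

Emit:
{"op": "carry_out", "data": {
  "plan": [
    [[-8.3, 4, 0], [0, 0, -0.1]],
    [[-8.3, 4, 0], [0, 0, -0.1]],
    [[-8.3, 4, 0], [0, 0, -0.1]],
    [[-8.3, 4, 0], [0, 0, -0.1]],
    [[-8.3, 4, 0], [0, 0, -0.1]],
    [[0, 0, 0], [0, 0, 0]]
  ]
}}

```text
clock: 8.67
position: [0.529, -0.2735, 0.1712]
orientation: [3.014, 0.873, 0.004]
force: [2.5, -2.1, 4.1]
grip_width: 0.12
grip_force: 59.2
```

Emit:
{"op": "carry_out", "data": {
  "plan": [
    [[-8.3, 4, 0], [0, 0, -0.1]],
    [[-8.3, 4, 0], [0, 0, -0.1]],
    [[-8.3, 4, 0], [0, 0, -0.1]],
    [[-8.3, 4, 0], [0, 0, -0.1]],
    [[-8.3, 4, 0], [0, 0, -0.1]],
    [[0, 0, 0], [0, 0, 0]]
  ]
}}

```text
clock: 9.17
position: [0.513, -0.3157, 0.1712]
orientation: [2.706, 1.592, 0.001]
force: [-1.0, 0.0, 7.9]
grip_width: 0.123
grip_force: 59.6
```

Emit:
{"op": "carry_out", "data": {
  "plan": [
    [[-8.3, 4, 0], [0, 0, -0.1]],
    [[-8.3, 4, 0], [0, 0, -0.1]],
    [[-8.3, 4, 0], [0, 0, -0.1]],
    [[-8.3, 4, 0], [0, 0, -0.1]],
    [[-8.3, 4, 0], [0, 0, -0.1]],
    [[0, 0, 0], [0, 0, 0]],
    [[0, 0, 0], [0, 0, 0]]
  ]
}}

```text
clock: 9.75
position: [0.519, -0.3602, 0.1712]
orientation: [2.232, 2.209, -0.002]
force: [-3.5, -1.9, 8.1]
grip_width: 0.12
grip_force: 59.8
```

```bash
python3 go.py .52 -.367 .168 -.1; python3 - <<'E'
from rig import env
import cv2
d=env.snapshot("scene");cv2.imwrite("pics/s3.png",cv2.resize(d["image"][100:300,120:360,::-1],None,fx=3,fy=3))
E
```

```text
t 9.75 pos [ 0.519  -0.3602  0.1712] yaw 1.561 F [-3.5 -1.9  8.1] w 0.12 59.76619899272919 q7 0.37753586704136827
shift mm [-6.7  1.1  3.2] turn [1.000e-03 1.000e-03 1.661e+00]
```

View pics/s3.png

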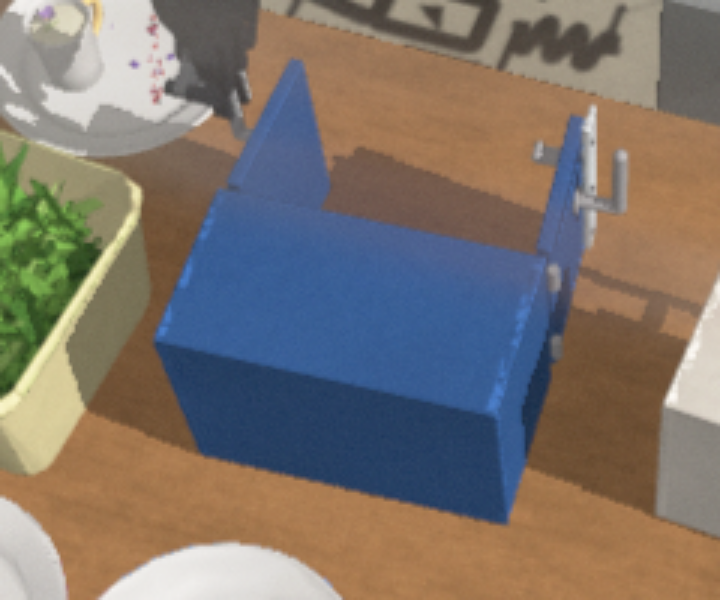

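Both leaves stand open (right leaf top at about (290,70), left at (575,130)). I'll release and rise.

Emit:
{"op": "carry_out", "data": {
  "plan": [
    [[0, 0, 0], [0, 0, 0]],
    [[0, 0, 0], [0, 0, 0]],
    [[0, 0, 0], [0, 0, 0]],
    [[0, 0, -10], [0, 0, 0]],
    [[0, 0, -25], [0, 0, 0]],
    [[0, 0, -25], [0, 0, 0]],
    [[0, 0, -25], [0, 0, 0]],
    [[0, 0, -20], [0, 0, 0]],
    [[0, 0, 0], [0, 0, 0]],
    [[0, 0, 0], [0, 0, 0]],
    [[0, 0, 0], [0, 0, 0]]
  ],
  "hand": 0.35
}}

```text
clock: 10.72
position: [0.5188, -0.3585, 0.2738]
orientation: [-2.228, -2.213, 0.0]
force: [-0.6, -0.3, -0.1]
grip_width: 0.348
grip_force: 0.0
```

```bash
python3 go.py .52 -.367 .168 -.1; python3 - <<'E'
from rig import env
import cv2
d=env.snapshot("scene");cv2.imwrite("pics/s4.png",d["image"][:,:,::-1])
E
```

```text
t 10.7167 pos [ 0.5188 -0.3585  0.2738] yaw 1.564 F [-0.6 -0.3 -0.1] w 0.348 0.0 q7 0.4115169133256083
shift mm [ -8.5   1.3 105.8] turn [-1.000e-03  0.000e+00  1.664e+00]
```

View pics/s4.png

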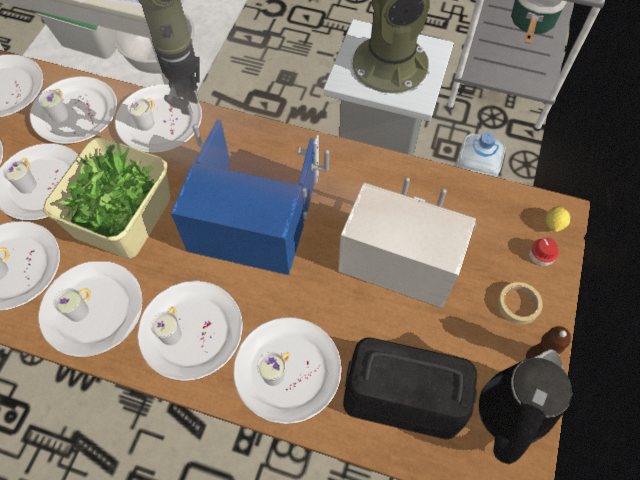

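Both blue leaves stand open at (212,150) and (310,175), the white cupboard is shut, and the gripper is clear.

```bash
python3 -c "
from rig import env
print(env.finish_job())"
```

```text
the job is handed in; nothing more can be done
None
```

I opened the blue cupboard's left door first, then its right, and left both standing at about a right angle with the white cupboard shut and the gripper clear; the job is handed in at about 11 s on the robot's clock, but no verdict was returned.

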